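# Point out the screws, the driver and the empty hole

### The job

Show your helper how to finish the steel mounting plate, by pointing straight down with the fingertips: first at the lid of the white-lidded jar, then at the handle of the blue screwdriver, then at the one hole of the plate that has no screw in it. At each, bring the gripper's fingertips centred over it, no more than about 5 cm above it, keep still there for about two seconds, and finish still pointing at the empty hole. Touch and move nothing, and do not point at the red-lidded jar or the red screwdriver or pass low over them.

Things in the scene. Friction and masses are not known exactly. Their poses are not given: they have to be found in the camera images.
- white_lid_jar: Loose clear jar of brass screws with a white lid, about 69x67 mm, 81 mm high. Origin at the centre of its underside, z up. It may swap places with the red-lidded jar.
- white_lid (a point): Centre of the top of the white lid (lid about 60 mm across), 80 mm above the bench top.
- red_lid_jar: Loose clear jar of steel screws with a red lid, 66 mm across, 90 mm high, not to be pointed at. Origin at the centre of its underside, z up.
- red_lid (a point): Centre of the top of the red lid, 90 mm above the bench top.
- blue_screwdriver: Loose screwdriver with a blue handle, lying on the bench, 221 mm long, handle 30 mm thick. Origin under the middle of its length; the handle lies toward its +y, the blade toward its -y. It may swap places with the red screwdriver.
- blue_handle (a point): Point on the axis inside the blue handle, at the middle of the handle's length, about 15 mm above the bench; the handle's surface is 15 mm from it.
- red_screwdriver: Loose screwdriver with a red handle, lying on the bench, 206 mm long, handle 30 mm thick, not to be pointed at. Origin under the middle of its length; the handle lies toward its +y.
- red_handle (a point): Point on the axis inside the red handle, at the middle of the handle's length, about 15 mm above the bench.
- mounting_board: Fixed plywood offcut, 110x80x18 mm, with a dark steel plate 96x66x3 mm on it whose top is 21 mm above the bench. Near the plate's corners, 68 mm (along its x) and 42 mm (along its y) apart, are four screw places: three hold brass screws whose heads stand 3 mm proud, the one at (+34, +21) mm is an empty hole 10 mm wide. Origin at the centre of the underside, z up; it may be turned any way round.
- empty_hole (a point): Centre of the mouth of the empty hole, level with the plate's top, 21 mm above the bench.
- screw_carton: Loose small yellow and blue carton of screws, 55x85x45 mm, on the bench near the vice; a bystander. Origin at the centre of its underside.
Mind the look-alikes: they are no part of the job. What is shaped like the white_lid_jar but green is not meant.

How it is judged:
On the way, in this order (a step that is already met when the one before it is completed fails the run):
1. the fingertips point at the white lid from just above and dwell (horizontal distance between the grasp point and white_lid below 0.03 m and distance between the grasp point and white_lid between 0.021 and 0.095 m), for 1.5 s.
2. then they point at the blue handle from just above and dwell (horizontal distance between the grasp point and blue_handle below 0.028 m and distance between the grasp point and blue_handle between 0.035 and 0.108 m), for 1.5 s.
3. then they point at the empty hole from just above and dwell (horizontal distance between the grasp point and empty_hole below 0.018 m and distance between the grasp point and empty_hole between 0.021 and 0.095 m), for 1.5 s.
At the end, for the whole second after the job is handed in: Still pointing at the empty hole: grasp point within 18 mm sideways of it and 21 to 95 mm from it (fingertips up to about 7 cm above), nothing touched; jars, screwdrivers and carton within 10 mm of where they began, jars upright (all of step 3 and distance of each of white_lid_jar, red_lid_jar, blue_screwdriver, red_screwdriver, screw_carton from where it was at the start of the episode below 0.01 m and angle between each of white_lid_jar, red_lid_jar's own z axis and vertical below 0.1 rad).
It fails at once if the robot touches anything (contact force between any of the fingers, the arm and anything else above 0.5 N).
It fails at once if a jar, screwdriver or carton is moved, lifted or tipped (not (distance of each of white_lid_jar, red_lid_jar, blue_screwdriver, red_screwdriver, screw_carton from where it was at the start of the episode below 0.01 m and angle between each of white_lid_jar, red_lid_jar's own z axis and vertical below 0.1 rad)).
It fails at once if the fingers point at the red-lidded jar or pass low over it (horizontal distance between the grasp point and red_lid below 0.025 m and distance between the grasp point and red_lid below 0.08 m).
It fails at once if the fingers point at the red screwdriver's handle or pass low over it (horizontal distance between the grasp point and red_handle below 0.025 m and distance between the grasp point and red_handle below 0.092 m).
It also fails if it takes over 48 s, if anything falls off the work surface, if the arm or the gripper's body presses on something with over 40 N, if the wrist force passes 120 N, or if a joint passes its speed limit or range.

### The arm

A 6-joint arm with a two-finger parallel gripper is mounted at the origin on a cart in front of the work surface, level with it; the furniture and walls round the work are solid. World frame = base frame: x ahead of the robot, y to its left, z up, the work surface at z = 0. Lengths are in m, angles in rad, forces in N, time in s.
With the tool pointing down it reaches from about 0.25 to 0.775 m from the base axis. Payload 4 kg.
Tool frame: the origin (TCP) lies at the centre of the arm's flange, where the gripper is bolted on; the fingertips stand 199 mm ahead of it and the grasp point (between the pads) lies 180 mm ahead of it; z points along the fingers, y is the direction in which the jaws open and shut (so a half turn about z gives the same grasp; the last joint's range is limited). The gripper opens to 94 mm and grips with 3 to 60 N. Pads are 16 mm wide; open, the fingers measure 119 mm over their backs; the gripper's body (75 mm by 177 mm) begins 78 mm behind the grasp point.
Start: joints at [1.14, 0.087, 1.371, -0, 1.684, -0.103], TCP at [0.177, 0.521, 0.405] pointing down, gripper open.
Joint ranges: [-3.1, 3.1], [-0.76, 2.03], [0.27, 2.55], [-1.08, 4.22], [0.17, 2.65], [-2.57, 2.57]. Speed limits (rad/s): [2.79, 2.79, 3.14, 3.14, 3.14, 3.14].

### API

Orientations are given as a unit quaternion [x, y, z, w].
In Python, from rig import readout, camera, camera_info, ticket, outline_of gives the robot as it stands.
- The arm moves only by the shell command python3 -m handwheel 'ROWS' [FORCE]. ROWS is JSON, a list of rows, each a list of 7 numbers: the opening, from 0 (shut) to 1 (fully open), then the shift along the tool's x, y, z in cm, then the turn, a rotation vector about the tool's x, y, z in rad. In form: [[gripper, dx, dy, dz, rx, ry, rz], ...]. A call has 1 to 20 rows; each row shifts and turns the commanded pose from where the row before left it, along the tool's axes as they then stand; what a row does not reach is not made up. A row lasts 1/10 s, in which the tool goes at most 50 mm and 8.59 degrees, less where a joint would pass 70% of its speed; a pose out of reach is approached as far as the arm can. A call with a gripper value outside its range is refused whole. The fingers move at their own pace and stop on an object; FORCE is the grip in N (left out, the last holds). Time passes only in rows, so rows that do not move let the fingers close. It gives the time, the measured TCP pose, the force and the opening at its end, in the units of the state.
- readout.observe(): the state, without advancing time (a new reading comes with each control period).
- camera(name): name is "scene" or "top"; returns the picture (400x640x3 uint8, blue, green, red); there is no depth.
- camera_info(name): a dict with "mtx" (3x3 intrinsics, pixels), "R" (3x3) and "t" (3): a world point X has camera coordinates R X + t. Camera axes: x right, y down, z forward; pixel columns grow to the right and rows downward; lengths in m; the calibration is good to about 2 mm. A picture is of the moment at which its call begins. camera_info takes no time and is no camera call.
- ticket.close_job(): hands the job in, once; it reports no verdict.
Trained networks look in the newest picture that a camera, given by its name, has taken for a name from the list of things; names that differ only in an ending like _2 or _b are one class to them, and where a whole thing is asked for, a point or a joint stands for the part that bears it (a point fixed in the world has none). Each returns a list of dicts, best first, with "conf" (0 to 1); they miss things now and then, are a little off and sometimes report something else, mostly with a low value. They report only what shows in the picture. A call takes as long as a camera call. They do not tell look-alikes from the thing itself.
- outline_of(target, camera): "pixels" (400x640 bool, what is visible of it) and "location" ([column, row] in pixels, amid what is visible of it).
The state is a dict: "clock": time; "joint_pos": joint angles; "qd": joint speeds; "tau": joint torques, N m; "ee_pos": TCP position; "orientation": TCP orientation; "ft_force": force on the tool from outside, world axes, zero at the start; "ft_torque": the same for the moment, N m; "width": opening from 0.0 (shut) to 1.0 (fully open).
Only numpy, scipy, OpenCV 4.12 (cv2) and the standard library are available. Lean on these libraries where they do the work, as an engineer would, in place of code of your own. Each camera call takes 0.05 s, during which the arm holds its last target.

## Working session

There is one attempt and no reset: what is moved stays moved. The work goes in short steps, Python scripts to look and compute and a shell command to move; the robot and the scene stay as the last step left them, time stands still between calls to the robot, and variables do not carry over. Pictures are saved under pics/ and viewed, and the job is handed in when it is done.

```bash
mkdir -p pics; python3 - <<'E'
from rig import readout,camera,camera_info
import cv2
for n in("scene","top"):
    cv2.imwrite(f"pics/{n}0.png",camera(n)); i=camera_info(n); print(n,i)
s=readout.observe();print({k:s[k] for k in("clock","ee_pos","orientation","width")})
E
```

```text
scene {'mtx': array([[404.71856298,   0.        , 326.2802161 ],
       [  0.        , 404.71856298, 198.72378294],
       [  0.        ,   0.        ,   1.        ]]), 'R': array([[ 0.90013685, -0.43556405,  0.00613325],
       [-0.21953474, -0.46576161, -0.85724595],
       [ 0.37624214,  0.77029221, -0.51487063]]), 't': array([-0.36262359,  0.25948894,  0.62401369])}
top {'mtx': array([[492.72698205,   0.        , 324.33091403],
       [  0.        , 492.72698205, 197.42232095],
       [  0.        ,   0.        ,   1.        ]]), 'R': array([[-1.64666361e-02, -9.99864252e-01,  5.71730034e-04],
       [-9.88495946e-01,  1.61934256e-02, -1.50377981e-01],
       [ 1.50348309e-01, -3.04137231e-03, -9.88628411e-01]]), 't': array([0.1336485 , 0.4738996 , 1.17083132])}
{'clock': 0.1, 'ee_pos': array([0.17704787, 0.52061552, 0.4036394 ]), 'orientation': array([ 1.63165445e-01,  9.86598222e-01, -9.54694955e-04, -2.73347948e-04]), 'width': 0.9988235222860592}
```

View pics/scene0.png

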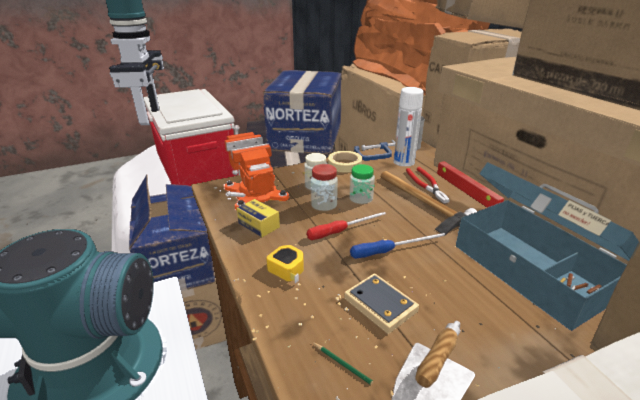

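View pics/top0.png

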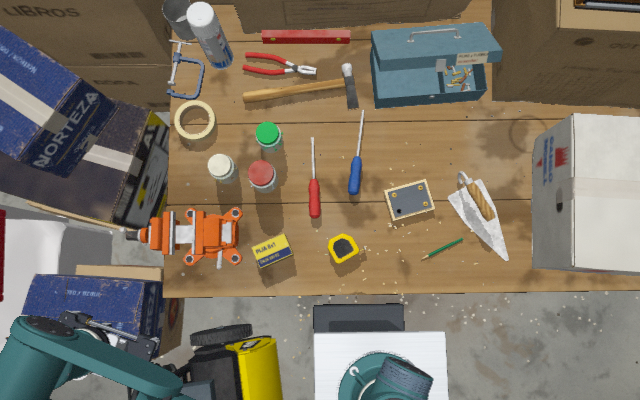

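```bash
python3 - <<'E'
from rig import outline_of
import numpy as np
for c in("scene","top"):
  for n in("white_lid_jar","red_lid_jar","blue_screwdriver","red_screwdriver","mounting_board","screw_carton"):
    for d in outline_of(n,c): print(c,n,round(d["conf"],2),np.round(d["location"],1),d["pixels"].sum())
E
```

```text
scene white_lid_jar 0.76 [362.3 183.2] 862
scene white_lid_jar 0.55 [309.4 161.5] 369
scene red_lid_jar 0.94 [319.8 189.5] 1087
scene blue_screwdriver 0.86 [380.7 246.8] 702
scene blue_screwdriver 0.58 [326.3 229.6] 521
scene red_screwdriver 0.63 [330.8 226.7] 518
scene mounting_board 0.88 [380.5 300.5] 2387
scene screw_carton 0.97 [256.9 219.7] 1152
top white_lid_jar 0.94 [268.3 135.2] 643
top white_lid_jar 0.61 [221.3 170.9] 716
top red_lid_jar 0.85 [261.  174.3] 803
top blue_screwdriver 0.94 [357.  169.5] 544
top red_screwdriver 0.71 [409.6 198.2] 1471
top red_screwdriver 0.6 [314.1 193.2] 510
top mounting_board 0.78 [411.2 200.2] 1496
top screw_carton 0.86 [274.9 251.8] 907
```

Jars in the top view: white lid about (221,165), red (262,173), green look-alike (268,133). The left one is the only white lid. Screwdrivers: blue handle about (355,175), red about (315,197). Next I'll confirm these and the hole in enlarged crops.

```bash
python3 - <<'E'
import cv2,numpy as np
a=cv2.imread("pics/top0.png");b=cv2.imread("pics/scene0.png")
r=lambda im,x,y,w,h,s:cv2.resize(im[y:y+h,x:x+w],None,fx=s,fy=s,interpolation=cv2.INTER_CUBIC)
A=r(a,375,170,70,58,5)   # 350x290
B=r(b,335,265,90,72,4.03)
B=cv2.resize(B,(363,290))
C=r(a,195,115,180,75,4)  # 720x300
out=np.zeros((590,720,3),np.uint8);out[:290,:350]=A;out[:290,355:718]=B;out[290:590]=C
cv2.imwrite("pics/crop1.png",out)
E
```

```text
(no output)
```

View pics/crop1.png

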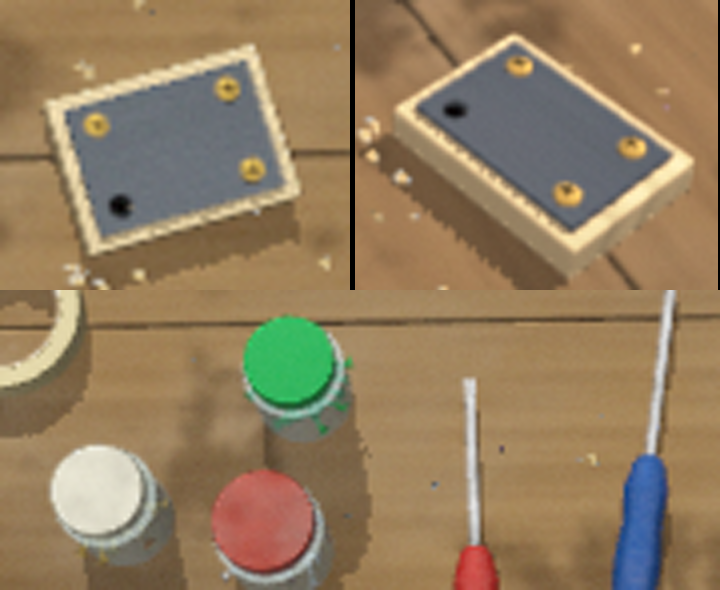

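The crop shows one white lid at top px (219.5,165), with the red (261,173) and green (267,133) lids clearly different. The blue screwdriver's handle is at about (355,176). The empty hole is the black spot at (399,211.4) in top and (359.8,292.3) in scene, and the other three places have brass heads.

```bash
cat > h.py <<'E'
import cv2,numpy as np
from rig import camera_info
def back(cam,u,v,z):
    i=camera_info(cam);K,R,t=i["mtx"],i["R"],i["t"]
    d=R.T@np.linalg.inv(K)@[u,v,1];c=-R.T@t
    return c+d*(z-c[2])/d[2]
E
python3 - <<'E'
from h import *
P={}
for cam,f in(("top","top0"),("scene","scene0")):
    im=cv2.imread(f"pics/{f}.png");hsv=cv2.cvtColor(im,cv2.COLOR_BGR2HSV)
    def blob(m,win):
        x0,y0,x1,y1=win;mm=np.zeros(m.shape,np.uint8);mm[y0:y1,x0:x1]=m[y0:y1,x0:x1]
        n,l,s,c=cv2.connectedComponentsWithStats(mm)
        k=1+np.argmax(s[1:,4]);return c[k],s[k],np.argwhere(l==k)[:,::-1]
    H,S,V=[hsv[...,k].astype(int) for k in range(3)]
    W={"top":dict(w=(200,145,240,190),b=(340,150,370,200),r=(300,170,325,225),R=(245,155,280,190),h=(385,200,410,222)),
       "scene":dict(w=(295,145,330,190),b=(340,230,400,265),r=(300,210,350,245),R=(305,160,342,185),h=(345,280,375,300))}[cam]
    for n,m,z in(("w",(S<60)&(V>170),.08),("b",(abs(H-112)<12)&(S>140),.015),("r",((H<8)|(H>172))&(S>150),.015),("R",((H<8)|(H>172))&(S>110),.09),("h",V<45,.021)):
        c,s,p=blob(m.astype(np.uint8),W[n])
        # mid of extremes along main axis
        q=p-p.mean(0);ax=np.linalg.svd(q,full_matrices=False)[2][0];e=q@ax
        mid=p.mean(0)+ax*(e.max()+e.min())/2
        print(cam,n,s,np.round(c,1),np.round(mid,1),np.round(back(cam,*c,z),4),np.round(back(cam,*mid,z),4))
print(back("top",399,211.4,.021),back("scene",359.8,292.3,.021))
E
```

```text
top w [207 154  27  25 453] [219.3 165.1] [219.8 165. ] [0.5513 0.3748 0.08  ] [0.5514 0.3737 0.08  ]
top b [348 157  13  38 342] [354.6 175.6] [354.7 175.4] [0.5332 0.0489 0.015 ] [0.5338 0.0488 0.015 ]
top r [308 179  13  39 397] [313.9 198.4] [313.9 198. ] [0.4772 0.1518 0.015 ] [0.4782 0.1518 0.015 ]
top R [248 160  25  26 489] [259.8 172.2] [259.8 172.5] [0.5304 0.277  0.09  ] [0.5297 0.277  0.09  ]
top h [397 209   4   4  10] [398.4 210.6] [398.5 210.5] [ 0.4424 -0.0565  0.021 ] [ 0.4426 -0.0568  0.021 ]
scene w [306 153  20  12 182] [316.  157.9] [315.6 157.9] [0.5568 0.3827 0.08  ] [0.556  0.3833 0.08  ]
scene b [350 241  44  17 466] [371.2 248.6] [371.8 248.5] [0.5334 0.0515 0.015 ] [0.5347 0.0513 0.015 ]
scene r [307 221  41  19 461] [325.9 229.5] [326.7 229.3] [0.477  0.1552 0.015 ] [0.4788 0.1552 0.015 ]
scene R [312 164  25  16 330] [324.  171.7] [324.  171.7] [0.5329 0.2831 0.09  ] [0.533  0.2831 0.09  ]
scene h [357 291   5   3  12] [359.2 292.1] [359.1 292.1] [ 0.4425 -0.0552  0.021 ] [ 0.4424 -0.0551  0.021 ]
[ 0.44036093 -0.0579431   0.021     ] [ 0.44330645 -0.05619008  0.021     ]
```

Both views agree to a few mm. Before moving I'll check how tall the boxes and vice beside the white jar are.

```bash
python3 - <<'E'
import cv2,numpy as np
a=cv2.imread("pics/top0.png");b=cv2.imread("pics/scene0.png")
A=cv2.resize(a[40:290,0:250],(500,500));B=cv2.resize(b[55:235,215:365],None,fx=2.0,fy=2.0)
out=np.zeros((500,800,3),np.uint8);out[:,:500]=A;out[:360,500:800]=B
cv2.imwrite("pics/crop2.png",out)
E
```

```text
(no output)
```

View pics/crop2.png

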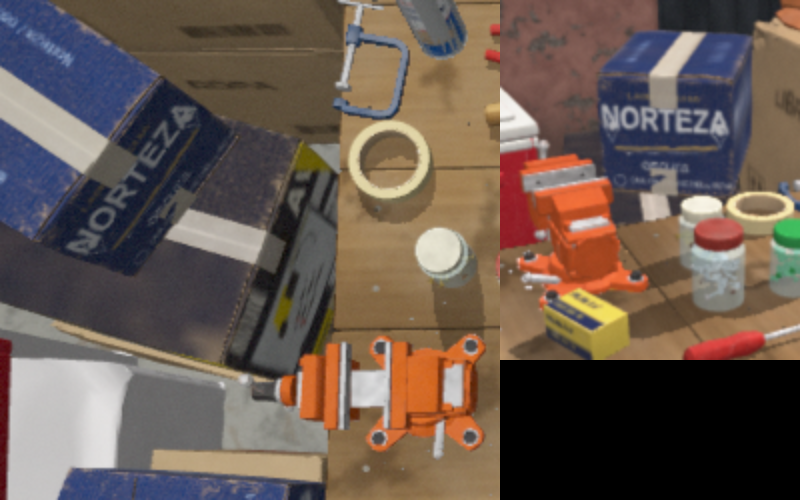

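```bash
python3 - <<'E'
from h import *
def tri(a,b):
    Ps=[]
    for c in("top","scene"):
        i=camera_info(c);Ps.append(i["mtx"]@np.c_[i["R"],i["t"]])
    X=cv2.triangulatePoints(Ps[0],Ps[1],np.array(a,float).reshape(2,1),np.array(b,float).reshape(2,1))[:,0];return np.round(X[:3]/X[3],3)
print("upbox BR",tri((117,100),(333,151)),"BL",tri((67,177),(271,148)),"TL",tri((20,160),(267,91)),"TR",tri((80,80),(332,90)))
print("lower box right edge if z=0,.1,.2",[np.round(back("top",150,115,z),3) for z in(-.2,0,.1,.2)])
print("tape",tri((135,163),(327.5,156)))
print("vice jaw top back",tri((172,222),(233,140)),tri((176,225),(250,145)))
print("can",tri((200,10),(410,93)))
E
```

```text
upbox BR [ 0.768  0.689 -0.065] BL [ 0.562  0.811 -0.064] TL [0.56  0.806 0.149] TR [0.74  0.674 0.165]
lower box right edge if z=0,.1,.2 [array([ 0.771,  0.645, -0.2  ]), array([0.705, 0.573, 0.   ]), array([0.671, 0.537, 0.1  ]), array([0.638, 0.501, 0.2  ])]
tape [ 0.627  0.603 -0.027]
vice jaw top back [0.391 0.47  0.133] [0.405 0.464 0.114]
can [0.866 0.397 0.216]
```

```bash
cat >> h.py <<'E'
from scipy.spatial.transform import Rotation as Ro
from rig import readout
def togo(x,y,ztcp):
    s=readout.observe();R=Ro.from_quat(s["orientation"]).as_matrix()
    p=np.array(s["ee_pos"]);g=p+.18*R[:,2]
    print("t",s["clock"],"grasp",np.round(g,4),"tool z",np.round(R[:,2],3),"tool-axes cm to go",np.round(R.T@(np.array([x,y,ztcp-.18])-g)*100,2))
E
python3 -c "
from h import *
togo(.552,.375,.405);togo(.552,.375,.315)"
```

```text
t 0.7 grasp [0.1771 0.5207 0.2248] tool z [ 0.  0. -1.] tool-axes cm to go [-4.019e+01 -1.730e+00 -2.000e-02]
t 0.7 grasp [0.1771 0.5207 0.2248] tool z [ 0.  0. -1.] tool-axes cm to go [-40.19  -1.73   8.98]
```

```bash
python3 -m handwheel '[[1,-1,0,0,0,0,0],[1,-2,-0.1,0,0,0,0],[1,-3,-0.1,0,0,0,0],[1,-3,-0.1,0,0,0,0],[1,-3,-0.1,0,0,0,0],[1,-3,-0.1,0,0,0,0],[1,-3,-0.1,0,0,0,0],[1,-3,-0.2,0,0,0,0],[1,-3,-0.2,0,0,0,0],[1,-3,-0.2,0,0,0,0],[1,-3,-0.2,0,0,0,0],[1,-3,-0.1,0,0,0,0],[1,-3,-0.1,0,0,0,0],[1,-2,-0.1,0,0,0,0],[1,-1.2,0,0,0,0,0],[1,-1,0,0,0,0,0],[1,0,0,0,0,0,0],[1,0,0,0,0,0,0]]'; python3 -c "
from h import *
togo(.552,.375,.315)
cv2.imwrite('pics/top1.png',__import__('rig').camera('top'));cv2.imwrite('pics/scene1.png',__import__('rig').camera('scene'))"
```

```text
clock: 2.5
ee_pos: [0.5518, 0.3755, 0.4048]
orientation: [0.163, 0.987, 0.0, -0.0]
ft_force: [-0.4, 0.3, -0.1]
width: 1.001
t 2.5 grasp [0.5517 0.3755 0.2248] tool z [-0.  0. -1.] tool-axes cm to go [-0.05 -0.04  8.98]
```

View pics/scene1.png

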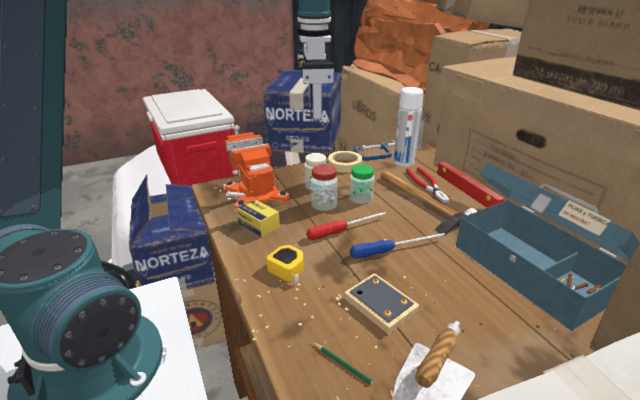

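The fingers are over the white lid, at scene px (316,120) above the lid at (316,158), and nothing is disturbed. I'll descend 9 cm and dwell.

```bash
python3 -m handwheel '[[1,0,0,1,0,0,0],[1,0,0,1,0,0,0],[1,0,0,1,0,0,0],[1,0,0,1,0,0,0],[1,0,0,1,0,0,0],[1,0,0,1,0,0,0],[1,0,0,1,0,0,0],[1,0,0,1,0,0,0],[1,0,0,0.5,0,0,0],[1,0,0,0.5,0,0,0]]'; python3 -c "
from h import *
togo(.552,.375,.315)
cv2.imwrite('pics/scene2.png',__import__('rig').camera('scene')[60:260,220:480].repeat(3,0).repeat(3,1))"; python3 -m handwheel '[[1,0,0,0,0,0,0],[1,0,0,0,0,0,0],[1,0,0,0,0,0,0],[1,0,0,0,0,0,0],[1,0,0,0,0,0,0],[1,0,0,0,0,0,0],[1,0,0,0,0,0,0],[1,0,0,0,0,0,0],[1,0,0,0,0,0,0],[1,0,0,0,0,0,0],[1,0,0,0,0,0,0],[1,0,0,0,0,0,0],[1,0,0,0,0,0,0],[1,0,0,0,0,0,0],[1,0,0,0,0,0,0],[1,0,0,0,0,0,0],[1,0,0,0,0,0,0],[1,0,0,0,0,0,0],[1,0,0,0,0,0,0],[1,0,0,0,0,0,0]]'
```

```text
clock: 3.6
ee_pos: [0.5522, 0.3752, 0.3142]
orientation: [0.163, 0.987, -0.0, -0.0]
ft_force: [0.2, 0.7, -0.1]
width: 0.997
t 3.6 grasp [0.5522 0.3752 0.1342] tool z [-0.  0. -1.] tool-axes cm to go [ 0.01 -0.02 -0.08]
clock: 5.65
ee_pos: [0.5522, 0.3752, 0.3147]
orientation: [0.163, 0.987, 0.0, 0.0]
ft_force: [-0.6, 0.6, -0.5]
width: 1.004
```

View pics/scene2.png

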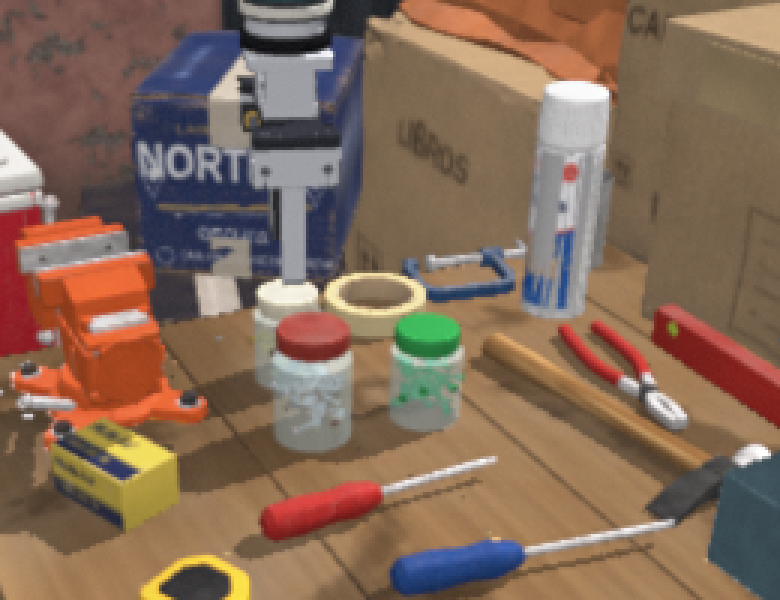

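The fingers stand just above the white lid (crop px (292,280)), with the other things untouched. The dwell lasted over 2 s, so I'll rise well above the red jar next.

```bash
python3 -m handwheel '[[1,0,0,-0.5,0,0,0],[1,0,0,-1,0,0,0],[1,0,0,-1.5,0,0,0],[1,0,0,-1.5,0,0,0],[1,0,0,-1.5,0,0,0],[1,0,0,-1.5,0,0,0],[1,0,0,-1,0,0,0],[1,0,0,-0.5,0,0,0],[1,0,0,0,0,0,0]]'; python3 -c "
from h import *
togo(.534,.05,.265)"
```

```text
clock: 6.55
ee_pos: [0.5523, 0.3752, 0.4057]
orientation: [0.163, 0.987, 0.001, 0.001]
ft_force: [0.1, 0.6, 0.5]
width: 1.0
t 6.55 grasp [0.5525 0.3753 0.2257] tool z [ 0.001  0.001 -1.   ] tool-axes cm to go [ -8.71 -31.42  14.04]
```

```bash
python3 -m handwheel '[[1,-0.3,-1,0,0,0,0],[1,-0.5,-1.8,0,0,0,0],[1,-0.7,-2.5,0,0,0,0],[1,-0.7,-2.5,0,0,0,0],[1,-0.7,-2.5,0,0,0,0],[1,-0.7,-2.5,0,0,0,0],[1,-0.7,-2.5,0,0,0,0],[1,-0.7,-2.5,0,0,0,0],[1,-0.7,-2.5,0,0,0,0],[1,-0.7,-2.5,0,0,0,0],[1,-0.7,-2.5,0,0,0,0],[1,-0.7,-2.5,0,0,0,0],[1,-0.4,-1.8,0,0,0,0],[1,-0.3,-1.2,0,0,0,0],[1,-0.2,-0.6,0,0,0,0],[1,0,0,0,0,0,0],[1,0,0,0,0,0,0]]'; python3 -c "
from h import *
togo(.534,.05,.265)
cv2.imwrite('pics/scene3.png',__import__('rig').camera('scene'))"
```

```text
clock: 8.25
ee_pos: [0.5335, 0.0503, 0.4045]
orientation: [0.163, 0.987, 0.0, -0.0]
ft_force: [-0.4, -0.1, -0.3]
width: 1.003
t 8.25 grasp [0.5334 0.0504 0.2245] tool z [-0.     0.001 -1.   ] tool-axes cm to go [-0.07 -0.02 13.95]
```

View pics/scene3.png

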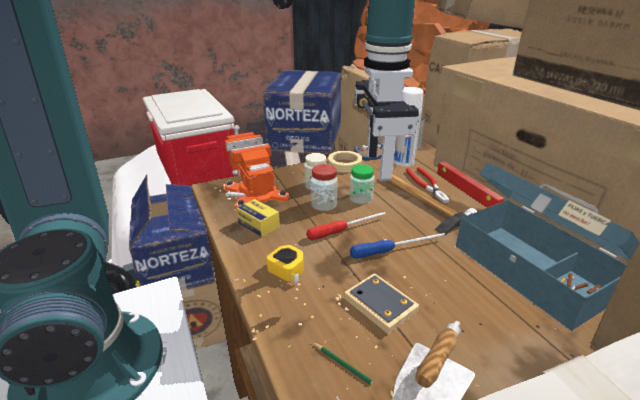

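The fingers hang above the blue handle: tips at about (388,178), handle at (371,248), nothing moved. I'll descend 14 cm and dwell.

```bash
python3 -m handwheel '[[1,0,0,0.7,0,0,0],[1,0,0,1.3,0,0,0],[1,0,0,1.5,0,0,0],[1,0,0,1.5,0,0,0],[1,0,0,1.5,0,0,0],[1,0,0,1.5,0,0,0],[1,0,0,1.5,0,0,0],[1,0,0,1.5,0,0,0],[1,0,0,1,0,0,0],[1,0,0,1,0,0,0],[1,0,0,0.6,0,0,0],[1,0,0,0.4,0,0,0],[1,0,0,0,0,0,0]]'; python3 -c "
from h import *
togo(.534,.05,.265)
cv2.imwrite('pics/scene4.png',__import__('rig').camera('scene')[100:300,250:510].repeat(3,0).repeat(3,1))"; python3 -m handwheel '[[1,0,0,0,0,0,0],[1,0,0,0,0,0,0],[1,0,0,0,0,0,0],[1,0,0,0,0,0,0],[1,0,0,0,0,0,0],[1,0,0,0,0,0,0],[1,0,0,0,0,0,0],[1,0,0,0,0,0,0],[1,0,0,0,0,0,0],[1,0,0,0,0,0,0],[1,0,0,0,0,0,0],[1,0,0,0,0,0,0],[1,0,0,0,0,0,0],[1,0,0,0,0,0,0],[1,0,0,0,0,0,0],[1,0,0,0,0,0,0],[1,0,0,0,0,0,0],[1,0,0,0,0,0,0],[1,0,0,0,0,0,0],[1,0,0,0,0,0,0]]'; python3 -c "
from h import *
togo(.442,-.0565,.256)"
```

```text
clock: 9.6
ee_pos: [0.5335, 0.0499, 0.2643]
orientation: [0.163, 0.987, 0.0, -0.0]
ft_force: [0.6, 0.1, -0.7]
width: 0.999
t 9.6 grasp [0.5334 0.0499 0.0843] tool z [-0.  0. -1.] tool-axes cm to go [-0.06  0.03 -0.07]
clock: 11.65
ee_pos: [0.5335, 0.0499, 0.2647]
orientation: [0.163, 0.987, 0.0, -0.0]
ft_force: [0.5, -0.2, 0.4]
width: 1.002
t 11.65 grasp [0.5335 0.0499 0.0847] tool z [-0.  0. -1.] tool-axes cm to go [  5.23 -13.02   0.87]
```

View pics/scene4.png

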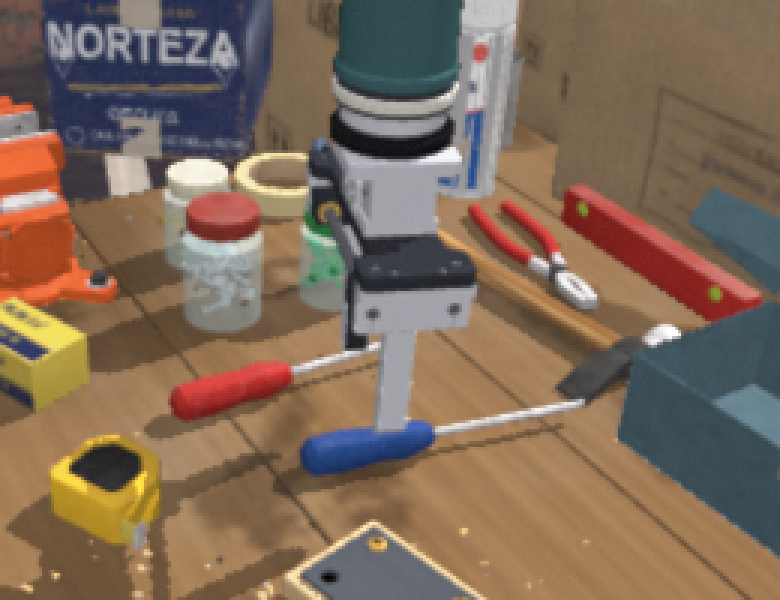

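The fingers straddle the blue handle from above (near fingertip at crop px (392,430)) and everything is in place, with a dwell over 2 s. I'll go to the hole, rising slightly on the way.

```bash
python3 -m handwheel '[[1,0,0,-1,0,0,0],[1,0,0,-1,0,0,0],[1,0.4,-1,-1,0,0,0],[1,0.8,-2,0,0,0,0],[1,0.8,-2,0,0,0,0],[1,0.8,-2,0,0,0,0],[1,0.8,-2,0,0,0,0],[1,0.8,-2,0,0,0,0],[1,0.5,-1.2,0,0,0,0],[1,0.3,-0.8,0,0,0,0],[1,0,0,0.5,0,0,0],[1,0,0,1,0,0,0],[1,0,0,1,0,0,0],[1,0,0,0.9,0,0,0],[1,0,0,0.5,0,0,0],[1,0,0,0,0,0,0]]'; python3 -c "
from h import *
from rig import camera
togo(.442,-.0565,.256)
cv2.imwrite('pics/scene5.png',camera('scene')[150:350,250:510].repeat(3,0).repeat(3,1));cv2.imwrite('pics/top5.png',camera('top'))"
```

```text
clock: 13.25
ee_pos: [0.4421, -0.0561, 0.2542]
orientation: [0.163, 0.987, 0.0, -0.001]
ft_force: [-0.2, -1.0, 0.4]
width: 1.001
t 13.25 grasp [ 0.4416 -0.0559  0.0742] tool z [-0.003  0.001 -1.   ] tool-axes cm to go [-0.05 -0.04 -0.18]
```

View pics/scene5.png

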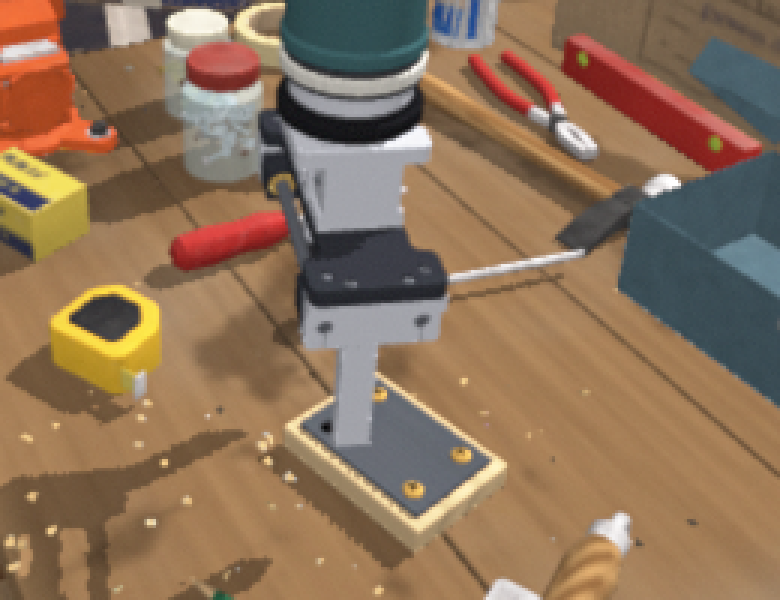

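View pics/top5.png

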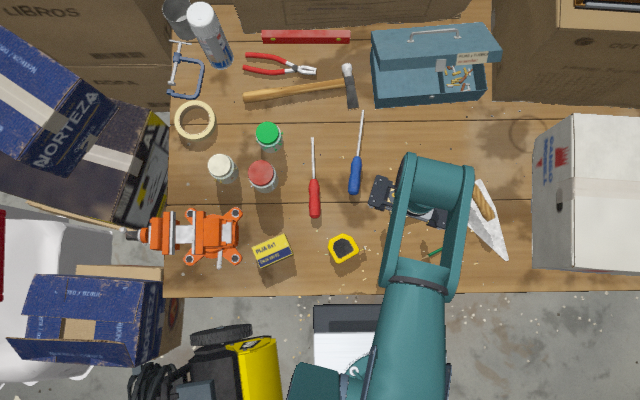

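The open fingers stand over the plate's hole end with the black hole at crop px (327,427). The near finger at (352,443) is the outer one of the pair, and all loose things show where they began. I'll dwell.

```bash
python3 -m handwheel '[[1,0,0,0,0,0,0],[1,0,0,0,0,0,0],[1,0,0,0,0,0,0],[1,0,0,0,0,0,0],[1,0,0,0,0,0,0],[1,0,0,0,0,0,0],[1,0,0,0,0,0,0],[1,0,0,0,0,0,0],[1,0,0,0,0,0,0],[1,0,0,0,0,0,0],[1,0,0,0,0,0,0],[1,0,0,0,0,0,0],[1,0,0,0,0,0,0],[1,0,0,0,0,0,0],[1,0,0,0,0,0,0],[1,0,0,0,0,0,0],[1,0,0,0,0,0,0],[1,0,0,0,0,0,0],[1,0,0,0,0,0,0],[1,0,0,0,0,0,0]]'; python3 -c "
from h import *
from rig import camera
togo(.442,-.0565,.256)
a=cv2.imread('pics/top0.png');b=camera('top')
d=(cv2.absdiff(a,b).max(2)>60)[120:275,195:365];print('changed px round jars/drivers/carton',d.sum())
from rig import ticket;print(ticket.close_job())"
```

```text
clock: 15.35
ee_pos: [0.4424, -0.0564, 0.2557]
orientation: [0.163, 0.987, 0.0, 0.0]
ft_force: [0.0, 0.3, 0.0]
width: 1.0
t 15.35 grasp [ 0.4424 -0.0564  0.0757] tool z [ 0.  0. -1.] tool-axes cm to go [ 0.04 -0.02 -0.03]
changed px round jars/drivers/carton 0
the job is handed in; nothing more can be done
None
```

I pointed straight down at the white lid, then the blue screwdriver handle, then the empty hole. Each dwell lasted just over 2 s, with the fingertips about 3.5 cm above the target. I handed the job in at about 15.4 s, still pointing at the hole; the system gives no verdict.

- **Position:** At the end the grasp point was within 1 mm sideways of where I measured the hole, and 55 mm above it. The two cameras agreed on the hole and the blue handle to within about 3 mm. On the white lid they differed by about 9 mm, probably because the red jar partly hid it in the scene view. I used the top camera there, and the difference is well inside the 30 mm limit.
- **Nothing touched:** The force readings at the end of each move never exceeded about 1 N, which looks like sensor noise. That is above the 0.5 N contact limit, so the readings alone cannot rule out a light touch. In the top view, the area around the jars, screwdrivers and carton showed no changed pixels between the start and the end.
- **Red-lidded jar:** I crossed it with the grasp point about 13 cm above its lid, against the 8 cm limit.
- **Networks:** They reported the green jar as the white-lidded one with higher confidence, and the mounting board as a red screwdriver. I settled both from the pictures.

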